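# Close and lock the service cover of a tracing light box

### The arm

A 6-joint arm with a two-finger parallel gripper is mounted at the origin on the work surface. World frame = base frame: x ahead of the robot, y to its left, z up, the work surface at z = 0. Lengths are in m, angles in rad, forces in N, time in s.
With the tool pointing down it reaches from about 0.275 to 0.825 m from the base axis. Payload 4.9 kg.
Tool frame: the origin (TCP) lies at the very end of the fingers, on their centre line; the grasp point (between the pads) lies 19 mm behind it; z points along the fingers, y is the direction in which the jaws open and shut (so a half turn about z gives the same grasp; the last joint's range is limited). The gripper opens to 85 mm and grips with 20 to 120 N. Pads are 22 mm wide; open, the fingers measure 114 mm over their backs; the gripper's body (76 mm by 85 mm) begins 54 mm behind the grasp point. The pads swing forward as they close: fully open they stand 13 mm farther back than shut.
Start: joints at [1.211, 0.326, -0.193, 1.052, 0, 1.437], TCP at [0.123, 0.536, 0.231] pointing down, gripper open.
Joint ranges: [-2.65, 2.65], [-0.97, 1.79], [-1.3, 1.35], [-1.93, 2.1], [-1.47, 1.37], [-3.14, 3.14]. Speed limits (rad/s): [2.57, 2.57, 3.14, 3.14, 3.14, 3.14].

### API

Orientations are given as a rotation vector (axis times angle).
In Python, from workcell import manip gives the robot as it stands.
- The arm moves only by the tool apply_moves, never from a script. Its argument "increments" is a list that holds one entry, the list of rows, each a list of 4 numbers: the shift along the tool's x, y, z in cm, then the turn about the tool's z in degrees. A call has exactly 8 rows; each row shifts and turns the commanded pose from where the row before left it, along the tool's axes as they then stand; what a row does not reach is not made up. A row lasts 1/12 s, in which the tool goes at most 41.7 mm and 7.16 degrees, less where a joint would pass 70% of its speed; a pose out of reach is approached as far as the arm can. A call with a gripper value outside its range is refused whole. "hand" is the opening, from 0 (shut) to 1 (fully open), set as the call begins (left out, the last holds). The fingers move at their own pace and stop on an object; "squeeze" is the grip in N (left out, the last holds). Time passes only in rows, so rows that do not move let the fingers close, or fill a call up. It gives the time, the measured TCP pose, the force and the opening at its end, in the units of the state.
- manip.get_state(): the state, without advancing time (a new reading comes with each control period).
- manip.capture(name): name is "scene" or "top" or "wrist"; returns a dict with "img" (384x512x3 uint8, red, green, blue), "z_map" (384x512 float32, m along the optical axis (not along the pixel's ray), 0 where there is no reading), "mtx" (3x3 intrinsics, pixels), "R" (3x3) and "t" (3): a world point X has camera coordinates R X + t. Camera axes: x right, y down, z forward; pixel columns grow to the right and rows downward; lengths in m; the calibration is good to about 2 mm. A picture is of the moment at which its call begins.
- manip.sign_off(): hands the job in, once; it reports no verdict.
The state is a dict: "t": time; "joints": joint angles; "qd": joint speeds; "joint_efforts": joint torques, N m; "position": TCP position; "orientation": TCP orientation; "force": force on the tool from outside, world axes, zero at the start; "ft_torque": the same for the moment, N m; "width": opening from 0.0 (shut) to 1.0 (fully open).
Only numpy, scipy, OpenCV 4.12 (cv2) and the standard library are available. Lean on these libraries where they do the work, as an engineer would, in place of code of your own. Each camera call takes 0.05 s, during which the arm holds its last target.

### The job

The service cover of the tracing light box has been left ajar: press it down shut with your fingertips. Then set a fingertip in the slot of its quarter-turn fastener and turn the fastener clockwise as far as it goes, so that its yellow pointer faces the green mark and the cover is locked. Do not lift the cover any further open, leave the ink bottle, the water cup and the paperweight where they stand, and finish clear of everything.

Things in the scene. Friction and masses are not known exactly. Their poses are not given: they have to be found in the camera images.
- light_box: Fixed white tracing light box, 300 (x) x 460 (y) x 85 mm high. Origin: centre of its underside, on the table; at yaw 0 x points away from the robot; z up. Its +y half has a plain white luminous top; its -y half is an electrical bay under a hinged aluminium cover. Its top frame is level with the shut cover.
- cover (a joint): Hinge of the cover, rad: 0 = shut, flush with the box top (a stop), grows as it opens; starts 0.22 to 0.38, other stop 0.6. Hinge line along box y at box x = +100, z = 85 mm; the free edge is towards box -x (the robot), 199 mm from the hinge. Stiff: the cover stays where it is left; 1 to 4 N down near the free edge moves it.
- cover_press (a point): A bare spot on the top face of the cover (plate 197 x 196 x 8 mm, middle line at box y = -115 mm), good for pressing: 19 mm in from the free edge, 75 mm to the box's -y side of the middle line. Moves with the cover; when shut it lies at (-80, -190, 85) mm in the light_box frame.
- cam (a joint): Turn of the fastener, rad: 0 = unlocked (yellow pointer to the cover's free edge, red mark), pi/2 = locked, hard stop (pointer to box +y, green mark); grows clockwise seen from above. Starts 0 to 0.35. Stays where left; takes about 0.1 N m, some 4 N at 26 mm from the axis. Turn the finger with the slot: a finger kept from turning jams against the jaws.
- finger_slot: The fastener's slot with its two orange half-moon jaws; turns with it. Origin: on the fastener's axis at the cover's top face, z up along the axis; cover shut: (-15, -115, 85) mm in the light_box frame. Slot along this body's x: 42 mm wide (y -21 to 21), 96 mm long, closed at both ends by the rim. Floor 4 mm, jaw tops 19.5 mm above the origin.
- pointer (a point): The yellow pointer on the rim of the fastener, at the slot's -x end, 51 mm from the axis and 20 mm above the cover's top face. The fastener is a round black dish on the cover, 108 mm across and 20 mm high, rim 6 mm thick (inner radius 48 mm).
- ink_bottle: Loose amber ink jar with black cap, 48 mm across, 85 mm high, standing on the luminous half of the box; origin: centre of its underside. Bystander.
- water_cup: Loose blue ceramic cup, 72 mm across, 75 mm high, standing on the luminous half of the box; origin: centre of its underside. Bystander.
- paperweight: Loose brass paperweight with a knob, 52 mm across, 50 mm high, standing on the table at the box's -y side; origin: centre of its underside. Bystander.

How it is judged:
By the outcome, as a careful person would: the job done as asked, in the order asked, and still so for the second after the job is handed in, with the robot touching nothing.
It also fails if it takes over 43 s, if anything falls off the work surface, if the arm or the gripper's body presses on something with over 40 N, if the wrist force passes 120 N, or if a joint passes its speed limit or range.

## Working session

There is one attempt and no reset: what is moved stays moved. The work goes in short steps, Python scripts to look and compute and a tool call to move; the robot and the scene stay as the last step left them, time stands still between calls to the robot, and variables do not carry over. Pictures are saved under pics/ and viewed, and the job is handed in when it is done.

Besides the shell and the picture viewer there is one more tool, called as a command line: name --argument value ..., lists and objects as JSON in quotes. apply_moves: Moves the arm, as the interface text tells. Its arguments: {"type":"object","properties":{"increments":{"type":"array"},"hand":{"type":"number"},"squeeze":{"type":"number"}},"required":["increments"]}

```bash
mkdir -p pics; ls; python3 - <<'E'
from workcell import manip
import cv2,numpy as np
s=manip.get_state()
for k in s: print(k,np.round(s[k],4))
for n in ["scene","top"]:
    c=manip.capture(n)
    cv2.imwrite(f"pics/{n}0.png",c["img"][:,:,::-1]); np.savez(f"pics/{n}0.npz",**c)
    print(n,np.round(c["mtx"],1).tolist(),np.round(c["R"],3).tolist(),np.round(c["t"],3))
E
```

```text
pics
t 0.0
joints [ 1.2108  0.3269 -0.1936  1.052  -0.      1.4366]
qd [-0.0004 -0.0002  0.0005 -0.001   0.0011 -0.0014]
joint_efforts [ 3.00000e-04 -4.43405e+01  2.62439e+01  1.56000e-02 -1.00000e-04
  0.00000e+00]
position [0.1229 0.5355 0.2305]
orientation [-3.5390e-01 -3.1212e+00  2.6000e-03]
force [ 0.0823 -0.7659  0.4184]
ft_torque [ 0.0063 -0.039   0.0396]
width 0.9985
scene [[470.5, 0.0, 255.6], [0.0, 470.5, 187.0], [0.0, 0.0, 1.0]] [[-0.869, 0.495, -0.001], [0.275, 0.481, -0.833], [-0.412, -0.724, -0.554]] [ 0.548 -0.091  1.237]
top [[415.9, 0.0, 256.0], [0.0, 415.9, 193.3], [0.0, 0.0, 1.0]] [[0.002, -1.0, 0.024], [-0.987, -0.006, -0.161], [0.161, -0.024, -0.987]] [-0.023  0.648  1.011]
```

View pics/scene0.png

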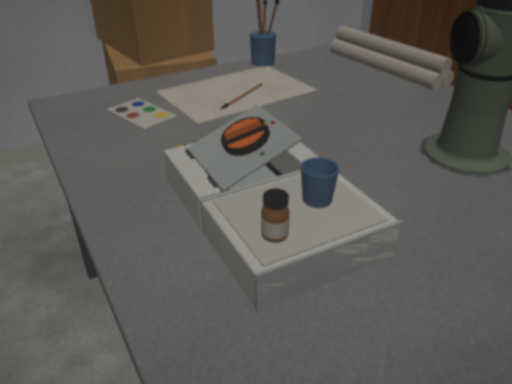

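View pics/top0.png

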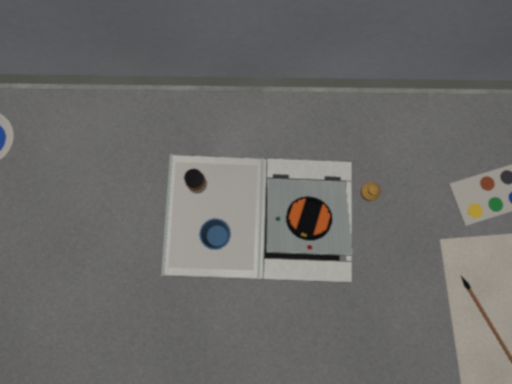

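The top view shows the box corners at about (170,156), (352,161), (163,275) and (352,281). The fastener is centred near (309,218) with its pointer at (303,235), and the paperweight is at (370,190). Next I'll measure these.

```bash
cat > h.py <<'E'
import numpy as np,cv2
def load(f): return dict(np.load(f))
def ray(c,u,v,z):
    d=np.linalg.inv(c["mtx"])@np.array([u,v,1.]); R,t=c["R"],c["t"]
    o=-R.T@t; d=R.T@d; return o+d*(z-o[2])/d[2]
def cloud(c):
    H,W=c["z_map"].shape; u,v=np.meshgrid(np.arange(W),np.arange(H)); z=c["z_map"]
    K=c["mtx"]; P=np.stack([(u-K[0,2])/K[0,0]*z,(v-K[1,2])/K[1,1]*z,z],-1)
    return (P-c["t"])@c["R"]
def proj(c,X):
    p=c["R"]@X+c["t"]; p=c["mtx"]@p; return p[:2]/p[2]
E
python3 - <<'E'
from h import *
c=load("pics/top0.npz"); im=c["img"]
P=cloud(c)
cv2.imwrite("pics/topz.png",cv2.resize(im[140:300,150:400,::-1],None,fx=3.2,fy=3.2,interpolation=cv2.INTER_CUBIC))
for u,v in [(200,220),(240,180),(310,167),(310,272),(275,200),(340,200),(275,240),(340,240),(500,100)]: print(u,v,np.round(P[v,u],4))
# luminous/frame mask at z~85
m=((abs(P[...,2]-0.085)<0.008)&(im.min(2)>100)).astype(np.uint8)
m=cv2.morphologyEx(m,cv2.MORPH_OPEN,np.ones((3,3)))
pts=P[m>0]; print(len(pts),np.median(pts[:,2]))
r=cv2.minAreaRect((pts[:,:2]*1000).astype(np.float32)); print(r)
hsv=cv2.cvtColor(im,cv2.COLOR_RGB2HSV)
E
```

```text
200 220 [0.5767 0.1174 0.0807]
240 180 [0.6768 0.0199 0.0841]
310 167 [ 0.7112 -0.1558  0.0844]
310 272 [ 0.4515 -0.1514  0.0811]
275 200 [ 0.6236 -0.0656  0.1066]
340 200 [ 0.625  -0.2249  0.1029]
275 240 [ 0.525  -0.0622  0.1482]
340 240 [ 0.5257 -0.2125  0.1441]
500 100 [ 0.9299 -0.7143 -0.0022]
14721 0.0831416152018867
((585.2198486328125, -26.461700439453125), (460.8801574707031, 300.0393981933594), 88.10717010498047)
```

View pics/topz.png

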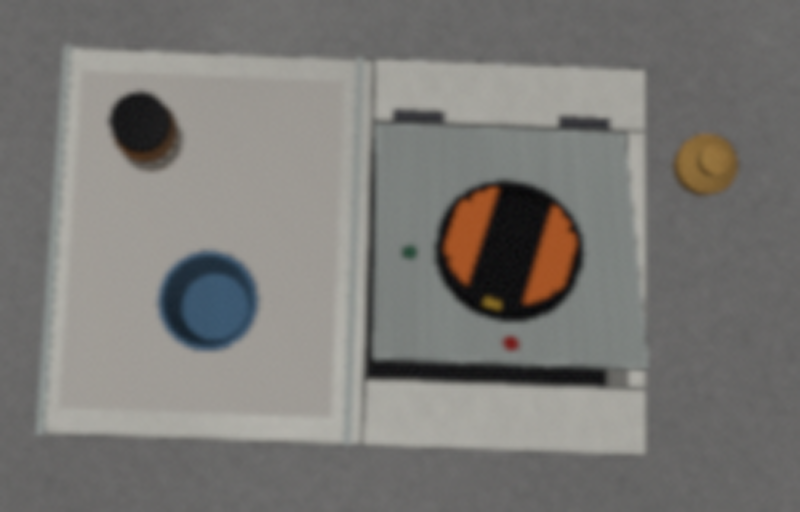

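```bash
cat >> h.py <<'E'
from scipy.spatial.transform import Rotation as Ro
BC=np.array([.5852,-.0265,0]); BY=np.radians(-1.89); RB=Ro.from_euler('z',BY).as_matrix()
def box(x,y,z): return BC+RB@np.array([x,y,z])/1000
def plan(target,s=None):
    from workcell import manip
    s=s or manip.get_state(); R=Ro.from_rotvec(s["orientation"]).as_matrix()
    d=R.T@(np.array(target)-s["position"])*100
    x=R[:,0]; print("tool cm",np.round(d,2),"x yaw deg",round(np.degrees(np.arctan2(x[1],x[0])),2),"pos",np.round(s["position"],4)); return d
E
python3 - <<'E'
from h import *
c=load("pics/top0.npz"); im=c["img"]; P=cloud(c)
hsv=cv2.cvtColor(im,cv2.COLOR_RGB2HSV)
# cover plane fit
B=(P-BC)@RB
m=(B[...,0]>-.07)&(B[...,0]<.09)&(B[...,1]>-.205)&(B[...,1]<-.03)&(np.hypot(B[...,0]+.01,B[...,1]+.115)>.075)&(B[...,2]>.08)
A=np.c_[B[m][:,:2],np.ones(m.sum())]; k=np.linalg.lstsq(A,B[m][:,2],rcond=None)[0]; print(k,np.degrees(np.arctan(-k[0])),np.arctan(-k[0]))
for x in (-60,-71): print(x,A.shape,k@[x/1000,-.19,1])
plan(box(-60,-190,240))
# bystanders
print(ray(c,217,237,.16)-0,ray(c,195,178,.17))
E
```

```text
[-0.38907429  0.00134656  0.12252018] 21.259732024848716 0.37105232192529103
-60 (1805, 3) 0.14560878711156802
-71 (1805, 3) 0.14988860427282194
tool cm [-55.39 -64.23  -0.85] x yaw deg 167.06 pos [0.1229 0.5356 0.2306]
[0.53071408 0.06950839 0.16      ] [0.66389229 0.12111868 0.17      ]
```

apply_moves --increments '[[[-1,-1.2,-0.2,0],[-2.3,-2.7,0,0],[-2.3,-2.7,0,0],[-2.3,-2.7,0,0],[-2.3,-2.7,0,0],[-2.3,-2.7,0,0],[-2.3,-2.7,0,0],[-2.3,-2.7,0,0]]]' --hand 0

```text
t: 0.77
position: [0.2449, 0.3002, 0.2331]
orientation: [-0.353, -3.122, 0.0]
force: [1.0, 0.2, -1.4]
width: -0.001
```

apply_moves --increments '[[[-2.3,-2.7,0,0],[-2.3,-2.7,0,0],[-2.3,-2.7,0,0],[-2.3,-2.7,0,0],[-2.3,-2.7,0,0],[-2.3,-2.7,0,0],[-2.3,-2.7,0,0],[-2.3,-2.7,0,0]]]'

```text
t: 1.43
position: [0.376, 0.0484, 0.2332]
orientation: [0.354, 3.121, 0.0]
force: [0.3, 0.3, -0.5]
width: 0.001
```

apply_moves --increments '[[[-2.3,-2.7,0,0],[-2.3,-2.7,0,0],[-2.3,-2.7,0,0],[-2.3,-2.7,0,0],[-2.3,-2.7,0,0],[-2.3,-2.7,0,0],[-2.3,-2.7,0,0],[-1,-1,0,0]]]'

```text
t: 2.1
position: [0.4994, -0.1862, 0.2327]
orientation: [0.359, 3.12, -0.002]
force: [0.2, 0.5, -0.8]
width: -0.003
```

```bash
python3 - <<'E'
from h import *
from workcell import manip
plan(box(-60,-190,165)); s=manip.get_state(); print(s["t"],np.round(s["joints"],3),np.round(s["force"],2),s["width"])
E
```

```text
tool cm [-2.54 -2.3   6.78] x yaw deg 166.88 pos [ 0.4994 -0.1862  0.2327]
2.1 [-4.950e-01  2.930e-01 -2.360e-01  1.041e+00 -1.000e-03 -2.660e-01] [ 0.23  0.51 -0.78] -0.002950379204933367
```

apply_moves --increments '[[[-1.3,-1.2,0.5,0],[-1.2,-1.1,1.5,0],[0,0,1.6,0],[0,0,1.6,0],[0,0,1.6,0],[0,0,0.6,0],[0,0,0.6,0],[0,0,0.5,0]]]'

```text
t: 2.77
position: [0.5171, -0.2101, 0.1483]
orientation: [-0.354, -3.122, 0.0]
force: [-0.7, 0.2, 4.2]
width: -0.0
```

apply_moves --increments '[[[0.1,0,0.5,0],[0.1,0,0.5,0],[0.1,0,0.5,0],[0.1,0,0.5,0],[0.1,0,0.5,0],[0.1,0,0.5,0],[0.1,0,0.5,0],[0.1,0,0.5,0]]]'

```text
t: 3.43
position: [0.5098, -0.2087, 0.108]
orientation: [0.354, 3.12, -0.001]
force: [1.2, -1.2, 1.9]
width: 0.001
```

apply_moves --increments '[[[0.1,0,0.5,0],[0.1,0,0.5,0],[0.1,0,0.4,0],[0.1,0,0.4,0],[0.1,0,0.3,0],[0.1,0,0.2,0],[0,0,0.1,0],[0,0,0,0]]]'

```text
t: 4.1
position: [0.5035, -0.2066, 0.085]
orientation: [0.353, 3.121, 0.001]
force: [-0.4, 0.4, 8.2]
width: -0.002
```

apply_moves --increments '[[[0,0,0.1,0],[0,0,0.1,0],[0,0,0,0],[0,0,0,0],[0,0,-0.3,0],[0,0,-1.5,0],[0,0,-3,0],[0,0,-2,0]]]'

```text
t: 4.77
position: [0.502, -0.2061, 0.1508]
orientation: [-0.354, -3.119, -0.002]
force: [0.2, -0.5, 0.5]
width: 0.002
```

```bash
python3 - <<'E'
from h import *
from workcell import manip
s=manip.get_state(); print(s["t"],np.round(s["position"],4),np.round(s["force"],2))
for n in ["scene","top","wrist"]:
    c=manip.capture(n); np.savez(f"pics/{n}1.npz",**c)
    cv2.imwrite(f"pics/{n}1.png",c["img"][:,:,::-1])
E
```

```text
4.7667 [ 0.502  -0.2061  0.1508] [ 0.23 -0.49  0.49]
```

View pics/scene1.png

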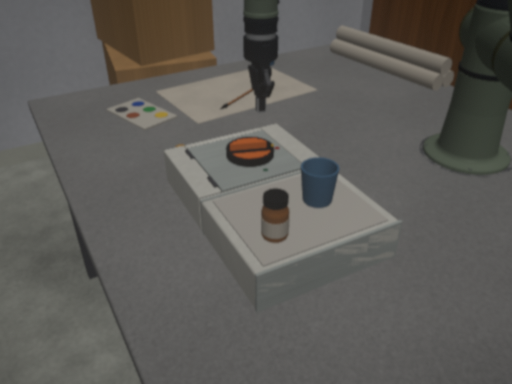

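View pics/wrist1.png

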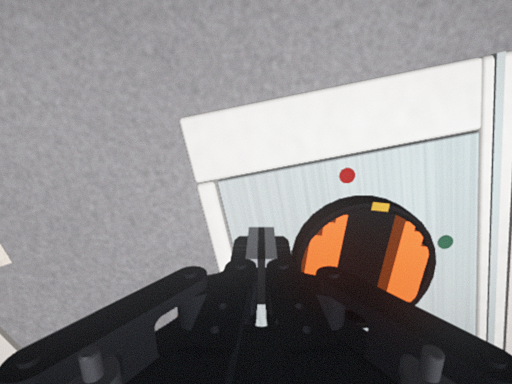

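View pics/top1.png

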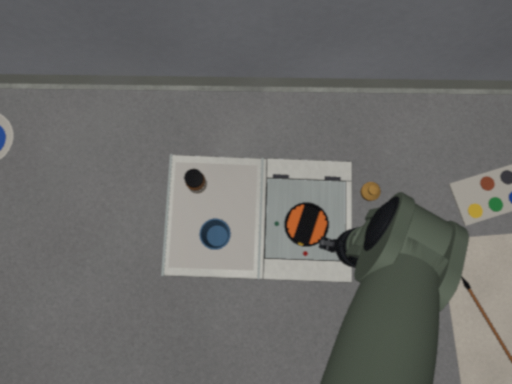

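The cover looks flush in all three views. In the wrist view the pointer is at (380,207) and the orange jaws are around (325,240) and (405,260). Next I'll measure the axis and the slot angle.

```bash
cat > meas.py <<'E'
from h import *
def fast(c,vis=None):
    im=c["img"]; hsv=cv2.cvtColor(im,cv2.COLOR_RGB2HSV)
    y=((hsv[...,0]>20)&(hsv[...,0]<32)&(hsv[...,1]>140)&(hsv[...,2]>90)).astype(np.uint8)
    o=((hsv[...,0]<17)&(hsv[...,0]>5)&(hsv[...,1]>150)&(hsv[...,2]>70)).astype(np.uint8)
    # restrict near fastener
    u0,v0=proj(c,box(-15,-115,95)); H,W=y.shape; uu,vv=np.meshgrid(np.arange(W),np.arange(H))
    r=np.linalg.norm(proj(c,box(-15,-60,95))-[u0,v0])*1.15
    near=np.hypot(uu-u0,vv-v0)<r
    y&=near.astype(np.uint8); o&=near.astype(np.uint8)
    yp=None
    if y.sum()>3: yp=ray(c,uu[y>0].mean(),vv[y>0].mean(),.105)
    n,l,st,ce=cv2.connectedComponentsWithStats(o)
    js=[]
    for i in range(1,n):
        if st[i,4]>30: js.append((st[i,4],ray(c,*ce[i],.1045)))
    return yp,js,int(y.sum())
if __name__=="__main__":
    import sys
    ax=box(-15,-115,105); print("axis nominal",np.round(ax,4))
    for f in sys.argv[1:]:
        c=load(f); yp,js,n=fast(c); print(f,n)
        if yp is not None:
            d=RB.T@(yp-ax); print(" pointer",np.round(yp,4),"r mm",np.hypot(*d[:2])*1e3,"cam deg",np.degrees(np.arctan2(d[1],-d[0])))
        for a,p in js: print("  jaw",a,np.round(p,4))
        if len(js)==2:
            m=(js[0][1]+js[1][1])/2; d=RB.T@(js[0][1]-js[1][1]); print("  mid",np.round(m,4),"across-slot deg",np.degrees(np.arctan2(d[1],d[0])))
            if yp is not None:
                e=RB.T@(yp-m); print("  from mid r",np.hypot(*e[:2])*1e3,"cam",np.degrees(np.arctan2(e[1],-e[0])))
        P=cloud(c); B=(P-BC)@RB
        m=(B[...,0]>-.09)&(B[...,0]<.09)&(B[...,1]>-.205)&(B[...,1]<-.03)&(np.hypot(B[...,0]+.015,B[...,1]+.115)>.065)&(abs(B[...,2]-.085)<.02)
        if m.sum()>100:
            A=np.c_[B[m][:,:2],np.ones(m.sum())]; k=np.linalg.lstsq(A,B[m][:,2],rcond=None)[0]; print("  cover rad",-k[0],"z mid",k@[-.015,-.115,1])
E
python3 meas.py pics/top1.npz pics/wrist1.npz pics/scene1.npz
```

```text
axis nominal [ 0.5664 -0.1409  0.105 ]
pics/top1.npz 8
 pointer [ 0.519 -0.125  0.105] r mm 50.00133829880954 cam deg 16.70225853196256
  jaw 343 [ 0.5766 -0.1119  0.1045]
  jaw 346 [ 0.5562 -0.17    0.1045]
  mid [ 0.5664 -0.141   0.1045] across-slot deg 72.57161391294767
  from mid r 50.02773439736052 cam 16.70641328882774
  cover rad -0.0004171420298883247 z mid 0.08342516724902789
pics/wrist1.npz 129
 pointer [ 0.5172 -0.1259  0.105 ] r mm 51.50901270672606 cam deg 15.110795144156814
  jaw 1667 [ 0.5396 -0.1686  0.1045]
  jaw 2944 [ 0.5645 -0.1133  0.1045]
  mid [ 0.552  -0.1409  0.1045] across-slot deg -112.38961920730561
  from mid r 37.98555160740704 cam 21.42277321084915
  cover rad -0.00021999194410152013 z mid 0.08415597694028651
pics/scene1.npz 0
  jaw 334 [ 0.5624 -0.1538  0.1045]
  jaw 192 [ 0.5796 -0.1078  0.1045]
  mid [ 0.571  -0.1308  0.1045] across-slot deg -108.63615502262796
  cover rad 0.00041389917137932367 z mid 0.08331598767617991
```

```bash
python3 - <<'E'
from h import *
plan([.5398,-.1321,.125])
E
```

```text
tool cm [-1.86  8.11  2.61] x yaw deg 167.07 pos [ 0.5035 -0.207   0.1511]
```

apply_moves --increments '[[[-0.3,1.2,0,0],[-0.4,1.8,0.2,0],[-0.5,2.0,0.6,0],[-0.4,1.8,0.6,0],[-0.3,1.3,0.5,0],[0,0,0.4,3.0],[0,0,0,2.4],[0,0,0,0]]]'

```text
t: 5.58
position: [0.539, -0.1308, 0.1255]
orientation: [-0.499, -3.098, -0.001]
force: [-0.5, 0.4, -0.3]
width: -0.002
```

```bash
python3 - <<'E'
from h import *
from workcell import manip
plan([.5398,-.1321,.094])
for n in ["wrist"]:
    c=manip.capture(n); np.savez(f"pics/{n}2.npz",**c)
    cv2.imwrite(f"pics/{n}2.png",c["img"][:,:,::-1])
E
python3 meas.py pics/wrist2.npz
```

```text
tool cm [-0.13 -0.1   3.15] x yaw deg 161.69 pos [ 0.539  -0.1308  0.1255]
axis nominal [ 0.5664 -0.1409  0.105 ]
pics/wrist2.npz 171
 pointer [ 0.5172 -0.1255  0.105 ] r mm 51.54489961268809 cam deg 15.527186986124411
  jaw 2085 [ 0.5376 -0.1648  0.1045]
  jaw 1954 [ 0.557  -0.1073  0.1045]
  mid [ 0.5473 -0.1361  0.1045] across-slot deg -106.68856502167182
  from mid r 31.869208116138097 cam 17.420793368725164
  cover rad -0.0002569544316821128 z mid 0.08415445223016152
```

View pics/wrist2.png

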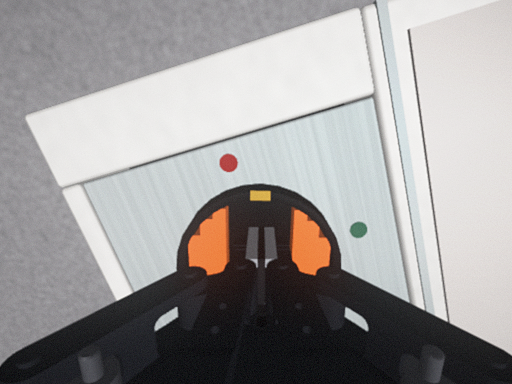

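The shut fingertips, at about (262,245), are centred between the jaws and lined up with the slot. The pointer is straight ahead at (260,195). I'm lowering into the slot.

apply_moves --increments '[[[-0.1,-0.1,0.4,0],[0,0,0.6,0],[0,0,0.6,0],[0,0,0.5,0],[0,0,0.5,0],[0,0,0.3,0],[0,0,0.2,0],[0,0,0,0]]]'

```text
t: 6.3
position: [0.5404, -0.1335, 0.0958]
orientation: [-0.501, -3.101, -0.0]
force: [-0.6, -0.4, 0.6]
width: -0.002
```

apply_moves --increments '[[[0,0.3,0.2,0],[0,0.3,0,0],[0,0.24,0,5],[-0.02,0.24,0,5],[0,0.24,0,5],[-0.02,0.24,0,5],[0,0.24,0,5],[-0.02,0.24,0,5]]]'

```text
t: 6.97
position: [0.55, -0.1171, 0.0945]
orientation: [1.293, 2.863, -0.006]
force: [-1.4, -4.8, 0.1]
width: 0.0
```

```bash
cat > st.py <<'E'
from h import *
from workcell import manip
s=manip.get_state(); R=Ro.from_rotvec(s["orientation"]).as_matrix()
ax=np.array([.5664,-.1409,.085]); d=R.T@(s["position"]-ax)*1000
yaw=np.degrees(np.arctan2(R[1,0],R[0,0]))
print("t",round(s["t"],2),"rel axis in tool mm",np.round(d,1),"tool cam-angle deg",round((178.11-yaw)%360,1),"force tool",np.round(R.T@s["force"],1),"tq",np.round(s["ft_torque"],2))
E
python3 st.py
```

```text
t 6.97 rel axis in tool mm [28.7  3.5 -9.5] tool cam-angle deg 46.7 force tool [-2.7 -4.3 -0.1] tq [-0.92  0.39 -0.04]
```

apply_moves --increments '[[[-0.02,0.25,0,5],[-0.02,0.25,0,5],[-0.02,0.25,0,5],[-0.02,0.25,0,5],[-0.02,0.25,0,5],[-0.02,0.25,0,5],[-0.02,0.25,0,5],[0,0.25,0,5]]]'

```text
t: 7.63
position: [0.5674, -0.1107, 0.0943]
orientation: [2.195, 2.247, -0.009]
force: [-4.7, -6.7, 1.7]
width: -0.003
```

```bash
python3 st.py
```

```text
t 7.63 rel axis in tool mm [30.1  1.7 -9.4] tool cam-angle deg 86.8 force tool [-6.6 -4.9 -1.6] tq [-1.21  0.96 -0.04]
```

apply_moves --increments '[[[-0.1,0.15,0,3.2],[-0.1,0.15,0,0],[0,0.1,0,0],[0,0.1,0,0],[0,0.1,0,0],[0,0,0,0],[0,0,0,0],[0,0,0,0]]]'

```text
t: 8.3
position: [0.5732, -0.1128, 0.0943]
orientation: [2.252, 2.19, -0.009]
force: [-6.0, -5.2, 2.4]
width: -0.001
```

```bash
python3 st.py; python3 - <<'E'
from h import *
from workcell import manip
for n in ["wrist","top"]:
    c=manip.capture(n); np.savez(f"pics/{n}3.npz",**c)
    cv2.imwrite(f"pics/{n}3.png",c["img"][:,:,::-1])
E
python3 meas.py pics/wrist3.npz pics/top3.npz
```

```text
t 8.3 rel axis in tool mm [28.2  5.9 -9.4] tool cam-angle deg 89.7 force tool [-5.4 -5.9 -2.4] tq [-1.16  1.15 -0.05]
axis nominal [ 0.5664 -0.1409  0.105 ]
pics/wrist3.npz 275
 pointer [ 0.5618 -0.0916  0.105 ] r mm 49.56221937740799 cam deg 82.7572579508676
  jaw 1424 [ 0.5944 -0.1135  0.1045]
  jaw 1342 [ 0.5369 -0.1141  0.1045]
  jaw 88 [ 0.5231 -0.1495  0.1045]
  cover rad -0.00018568219146412166 z mid 0.08414902856966876
pics/top3.npz 0
  cover rad -0.0007212996746217155 z mid 0.08352242113751668
```

View pics/wrist3.png

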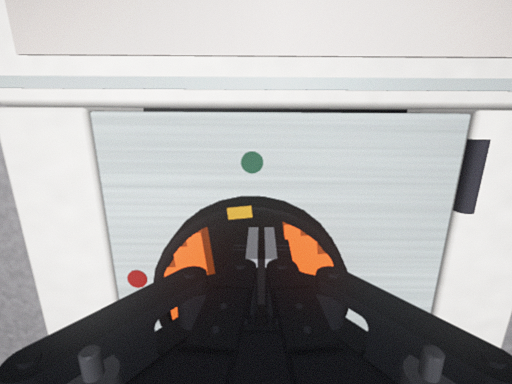

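The pointer, at (240,212), is still about 7° short of the green mark at (252,162). I'll keep pushing.

apply_moves --increments '[[[-0.05,0.1,0,0],[-0.05,0.1,0,0.5],[0,0.1,0,0],[0,0.1,0,0],[0,0.1,0,0],[0,0,0,0],[0,0,0,0],[0,0,0,0]]]'

```text
t: 9.07
position: [0.5765, -0.1149, 0.0941]
orientation: [-2.262, -2.179, 0.015]
force: [-9.8, -8.4, 4.9]
width: 0.0
```

```bash
python3 st.py; python3 - <<'E'
from h import *
from workcell import manip
for n in ["wrist"]:
    c=manip.capture(n); np.savez(f"pics/{n}4.npz",**c)
    cv2.imwrite(f"pics/{n}4.png",c["img"][:,:,::-1])
E
python3 meas.py pics/wrist4.npz
```

```text
t 9.07 rel axis in tool mm [26.3  9.  -9.3] tool cam-angle deg 90.3 force tool [-8.8 -9.5 -4.8] tq [-1.69  1.99 -0.14]
axis nominal [ 0.5664 -0.1409  0.105 ]
pics/wrist4.npz 267
 pointer [ 0.5672 -0.0915  0.105 ] r mm 49.455247167506876 cam deg 89.03103551721289
  jaw 1785 [ 0.5379 -0.1142  0.1045]
  jaw 1302 [ 0.5969 -0.1156  0.1045]
  jaw 166 [ 0.5241 -0.1525  0.1045]
  cover rad -0.0002641418592446062 z mid 0.08414387728591187
```

apply_moves --increments '[[[0,0.1,0,0],[0,0.1,0,0],[0,0.1,0,0],[0,0.1,0,0],[0,0,0,0],[0,0,0,0],[0,0,0,0],[0,0,0,0]]]'

```text
t: 9.78
position: [0.5769, -0.1149, 0.0939]
orientation: [-2.26, -2.176, 0.022]
force: [-19.5, -7.8, 11.9]
width: -0.0
```

```bash
python3 st.py; python3 - <<'E'
from h import *
from workcell import manip
for n in ["wrist"]:
    c=manip.capture(n); np.savez(f"pics/{n}5.npz",**c)
    cv2.imwrite(f"pics/{n}5.png",c["img"][:,:,::-1])
E
python3 meas.py pics/wrist5.npz
```

```text
t 9.78 rel axis in tool mm [26.3  9.4 -9.2] tool cam-angle deg 90.3 force tool [ -8.6 -19.3 -11.6] tq [-1.76  3.91 -0.11]
axis nominal [ 0.5664 -0.1409  0.105 ]
pics/wrist5.npz 276
 pointer [ 0.5672 -0.0916  0.105 ] r mm 49.396958685129555 cam deg 89.05087986343263
  jaw 1803 [ 0.5379 -0.1142  0.1045]
  jaw 1268 [ 0.5971 -0.1155  0.1045]
  jaw 175 [ 0.5243 -0.1528  0.1045]
  cover rad -0.0001478592358342834 z mid 0.08415108387507467
```

View pics/wrist5.png

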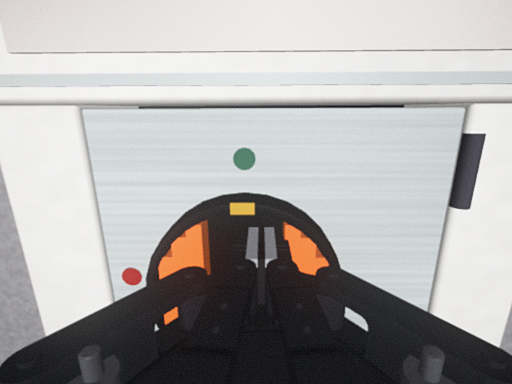

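Force rose to 19 N with no more motion and the pointer faces the green mark, so the fastener is at its stop. I'll back off the jaw within the slack and lift out.

apply_moves --increments '[[[0,-0.2,0,0],[0,-0.3,0,0],[0,-0.3,0,0],[0,0,0,0],[0,0,-0.1,0],[0,0,0,0],[0,0,0,0],[0,0,0,0]]]'

```text
t: 10.5
position: [0.5763, -0.112, 0.0954]
orientation: [2.26, 2.182, 0.001]
force: [-0.5, -0.5, 0.1]
width: 0.0
```

```bash
python3 st.py
```

```text
t 10.5 rel axis in tool mm [ 29.2   8.9 -10.4] tool cam-angle deg 90.1 force tool [-0.5 -0.5 -0.1] tq [ 0.02 -0.04  0.02]
```

apply_moves --increments '[[[0,-0.3,0,0],[-0.1,0,-0.3,0],[0,0,-1,0],[0,0,-2,0],[0,0,-3,0],[0,0,-3,0],[0,0,-3,0],[0,0,-2,0]]]'

```text
t: 11.17
position: [0.5738, -0.1135, 0.2425]
orientation: [2.258, 2.179, 0.003]
force: [0.1, -0.1, -0.2]
width: -0.003
```

```bash
python3 st.py; python3 - <<'E'
from h import *
plan([.40,-.30,.28])
E
```

```text
t 11.17 rel axis in tool mm [  27.5    7.1 -157.5] tool cam-angle deg 90.2 force tool [-0.1  0.1  0.2] tq [0.   0.01 0.04]
tool cm [-19.26 -16.69  -3.8 ] x yaw deg 87.96 pos [ 0.5738 -0.1135  0.2425]
```

apply_moves --increments '[[[-1.5,-1,-0.5,0],[-2.8,-2.4,-0.5,0],[-2.8,-2.4,-0.5,0],[-2.8,-2.4,-0.5,0],[-2.8,-2.4,-0.5,0],[-2.8,-2.4,-0.5,0],[-2.5,-2.4,-0.5,0],[-1,-1,-0.3,0]]]'

```text
t: 11.83
position: [0.3998, -0.2999, 0.2779]
orientation: [2.263, 2.176, -0.002]
force: [0.6, 0.1, -0.5]
width: 0.002
```

```bash
python3 st.py; python3 - <<'E'
from h import *
from workcell import manip
for n in ["scene","top"]:
    c=manip.capture(n); np.savez(f"pics/{n}6.npz",**c)
    cv2.imwrite(f"pics/{n}6.png",c["img"][:,:,::-1])
E
python3 meas.py pics/top6.npz pics/scene6.npz
```

```text
t 11.83 rel axis in tool mm [-165.8 -160.2 -192.6] tool cam-angle deg 90.4 force tool [0.1 0.6 0.5] tq [ 0.03 -0.03  0.01]
axis nominal [ 0.5664 -0.1409  0.105 ]
pics/top6.npz 7
 pointer [ 0.5683 -0.0913  0.105 ] r mm 49.723002060717505 cam deg 90.30140375916832
  jaw 333 [ 0.5974 -0.1427  0.1045]
  jaw 337 [ 0.535  -0.1402  0.1045]
  mid [ 0.5662 -0.1415  0.1045] across-slot deg -0.41108268740830745
  from mid r 50.250147671705825 cam 90.54146376648514
  cover rad -0.0010574244297282013 z mid 0.08340467645803798
pics/scene6.npz 2
  jaw 180 [ 0.542  -0.1362  0.1045]
  jaw 156 [ 0.5984 -0.1331  0.1045]
  mid [ 0.5702 -0.1346  0.1045] across-slot deg -175.00583731594432
  cover rad 0.0006363692146587959 z mid 0.08334932662390426
```

View pics/top6.png

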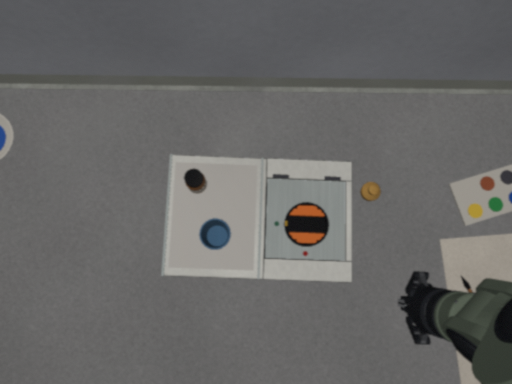

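View pics/scene6.png

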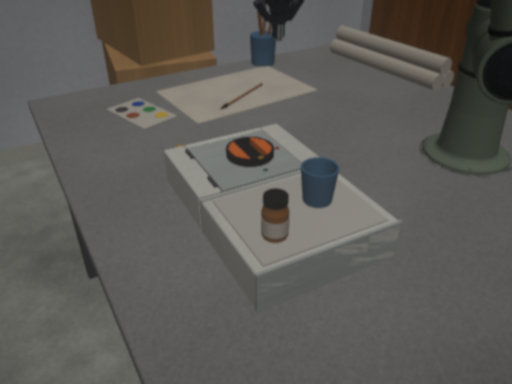

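The top view shows the slot level, the pointer at (286,224) facing the green mark at (276,224), and the cover flush. The bottle (195,180), cup (215,234) and paperweight (370,190) are where they were. The arm is clear, so I'm handing in.

```bash
python3 -c "
from workcell import manip
print(manip.get_state()['t']); print(manip.sign_off())"
```

```text
11.9333
the job is handed in; nothing more can be done
None
```

The cover is shut and the fastener is locked. I pressed the cover down from about 0.37 rad with the shut fingertips, then turned the fastener clockwise from about 16° to its hard stop. After that I backed the finger off the jaw, lifted out and moved clear.

**Last checks:**
- **Cover:** it measures 0 ± 0.001 rad in both the top and scene views.
- **Fastener:** the top view puts the pointer at 90.3–90.5°, facing the green mark. The wrist camera read 89.0° at the stop, but it had also read 1–1.5° below the top view earlier. At the stop the side force rose to 19 N with no further motion.
- **Bystanders:** the bottle, cup and paperweight sit at the same pixels as at the start.
- **Finish:** the arm was clear with about zero force on the tool, and I handed in at 11.9 s.

**Disagreement:** the scene view put the slot about 5° off line. I trusted the top view instead, because the scene camera looks across at a slant and sees the jaws' side walls.

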